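# Stand the orange-capped culture tube in the holder cup

### The job

The orange-capped tube is the next sample for the microscope: take it out of the white rack and stand it upright, cap up, in the round steel holder cup (not in the white pen mug). Lower it to the cup's floor rather than letting it drop, let go, and leave the blue-capped and green-capped tubes in their places in the rack.

Things in the scene. Friction and masses are not known exactly. Their poses are not given: they have to be found in the camera images.
- orange_tube_center (a point): Centre (half-way up) of the loose tube with the orange cap: cylinder 25 mm wide, 150 mm long, flat bottom, 60 g; lower 110 mm pale barrel, top 40 mm the cap, equally wide. z axis: along it to the cap. It stands upright in a fixed white rack (70 x 220 mm, 50 mm high) with three wells in a row along its length, 80 mm apart, 28 mm wide, 44 mm deep: lift it straight up over 44 mm. Well is random.
- blue_tube_center (a point): Centre of the tube with the blue cap, same shape and size, in another of the rack's three wells: to be left there. z axis towards its cap.
- green_tube_center (a point): Centre of the tube with the green cap, same shape and size, in the remaining well of the rack: to be left there. z axis towards its cap.
- cup: Holder cup: upright round steel cup fixed to the bench, outer diameter 56 mm, inner 46 mm, 72 mm high, inner floor 7 mm above the bench, on a dark foot disc 84 mm wide. Origin on its axis at the bench surface, z axis up. A white mug of pens (76 mm wide, 130 mm high with the pens) stands to its left or right, over 100 mm away centre to centre: carry the tube over it.
There are look-alikes about, which are no part of the job. Leave any yellow look-alike of the cup alone.

How it is judged:
At the end, for the whole second after the job is handed in: The orange-capped tube stands at rest in the steel cup, cap up, leaning no more than 18 degrees (as far as the cup lets it lean), its centre within 20 mm of the cup's axis and 70 to 92 mm above the bench, that is with its bottom on the cup's floor; the blue and green tubes are still in their wells (horizontal distance between orange_tube_center and cup below 0.02 m and z of orange_tube_center in the frame of cup between 0.07 and 0.092 m and angle between orange_tube_center's own z axis and vertical below 0.32 rad and linear speed of orange_tube below 0.03 m/s and distance of each of blue_tube_center, green_tube_center from where it was at the start of the episode below 0.03 m); the robot touches nothing.
It fails at once if the orange tube is let drop into the cup (it falls faster than 0.7 m/s within the cup, a free fall of over 25 mm) (horizontal distance between orange_tube_center and cup below 0.03 m and z of orange_tube_center in the frame of cup below 0.16 m and linear speed of orange_tube above 0.7 m/s).
It fails at once if the blue tube is taken from its place (distance of blue_tube_center from where it was at the start of the episode above 0.03 m).
It fails at once if the green tube is taken from its place (distance of green_tube_center from where it was at the start of the episode above 0.03 m).
It also fails if it takes over 40 s, if anything falls off the work surface, if the arm or the gripper's body presses on something with over 40 N, if the wrist force passes 120 N, or if a joint passes its speed limit or range.

### The arm

A 7-joint arm with a two-finger parallel gripper is mounted at the origin on the work surface. World frame = base frame: x ahead of the robot, y to its left, z up, the work surface at z = 0. Lengths are in m, angles in rad, forces in N, time in s.
With the tool pointing down it reaches from about 0.425 to 0.925 m from the base axis. Payload 6.8 kg.
Tool frame: the origin (TCP) lies on the centre line of the jaws, within the pads' length; the fingertips stand bot.finger_overhang ahead of it and the grasp point (between the pads) lies 3 mm ahead of it (bot.finger_overhang is the distance from the TCP to the fingertips, in m); z points along the fingers, y is the direction in which the jaws open and shut (so a half turn about z gives the same grasp; the last joint's range is limited). The gripper opens to 85 mm and grips with 20 to 120 N. Pads are 22 mm wide; open, the fingers measure 114 mm over their backs; the gripper's body (76 mm by 85 mm) begins 54 mm behind the grasp point. The pads swing forward as they close: fully open they stand 13 mm farther back than shut.
Start: joints at [1.068, 0.477, 0.022, 1.555, -0.011, 1.109, -0.083], TCP at [0.26, -0.623, 0.253] pointing down, gripper open.
Joint ranges: [-2.96, 2.96], [-0.34, 2.1], [-1.41, 1.46], [0.24, 2.44], [-1.37, 4.51], [0.17, 1.92], [-2.96, 2.96]. Speed limits (rad/s): [2.39, 2.39, 3.14, 3.14, 3.14, 3.14, 3.14].

### API

Orientations are given as a unit quaternion [w, x, y, z].
In Python, from station import bot gives the robot as it stands.
- The arm moves only by the tool drive_tool, never from a script. Its argument "increments" is text: rows parted by semicolons, each of 4 numbers parted by spaces: the shift along the world's x, y, z in m, then the turn about the world's z in rad. In form: tx ty tz spin; .... A call has 1 to 12 rows; each row shifts and turns the commanded pose from where the row before left it; what a row does not reach is not made up. A row lasts 1/12 s, in which the tool goes at most 41.7 mm and 7.16 degrees, less where a joint would pass 70% of its speed; a pose out of reach is approached as far as the arm can. A call is refused whole if a number of a shift passes 0.0417 or a number of a turn 0.125, either way. A call with a gripper value outside its range is refused whole. "grip" is the opening, from 0 (shut) to 1 (fully open), set as the call begins (left out, the last holds). The fingers move at their own pace and stop on an object; "squeeze" is the grip in N (left out, the last holds). Time passes only in rows, so rows that do not move let the fingers close. It gives the time, the measured TCP pose, the force and the opening at its end, in the units of the state.
- bot.get_obs(): the state, without advancing time (a new reading comes with each control period).
- bot.read_camera(name): name is "side" or "top"; returns the picture (480x640x3 uint8, red, green, blue); there is no depth.
- bot.calibration(name): a dict with "fx", "fy", "cx", "cy" (pixels), "camera_from_world" (4x4, takes a point from world to camera coordinates). Camera axes: x right, y down, z forward; pixel columns grow to the right and rows downward; lengths in m; the calibration is good to about 2 mm. A picture is of the moment at which its call begins. calibration takes no time and is no camera call.
- bot.hand_in(): hands the job in, once; it reports no verdict.
The state is a dict: "t": time; "q": joint angles; "joint_vel": joint speeds; "joint_torque": joint torques, N m; "eef_pos": TCP position; "tool_rot": TCP orientation; "contact_force": force on the tool from outside, world axes, zero at the start; "torque": the same for the moment, N m; "gripper_width": opening from 0.0 (shut) to 1.0 (fully open).
Only numpy, scipy, OpenCV 4.12 (cv2) and the standard library are available. Lean on these libraries where they do the work, as an engineer would, in place of code of your own. Each camera call takes 0.05 s, during which the arm holds its last target.

## Working session

There is one attempt and no reset: what is moved stays moved. The work goes in short steps, Python scripts to look and compute and a tool call to move; the robot and the scene stay as the last step left them, time stands still between calls to the robot, and variables do not carry over. Pictures are saved under pics/ and viewed, and the job is handed in when it is done.

Besides the shell and the picture viewer there is one more tool, called after ">>>" as a command line: name --argument value ..., lists and objects as JSON in quotes. drive_tool: Moves the arm, as the interface text tells. Its arguments: {"type":"object","properties":{"increments":{"type":"string"},"grip":{"type":"number"},"squeeze":{"type":"number"}},"required":["increments"]}

```bash
mkdir -p pics && ls
python3 - <<'E'
from station import bot
import cv2, numpy as np
np.set_printoptions(suppress=True,precision=4)
for n in ("side","top"):
    im=bot.read_camera(n); cv2.imwrite(f"pics/{n}0.png",im[:,:,::-1]); c=bot.calibration(n); print(n,c)
o=bot.get_obs(); print(o); print(bot.finger_overhang)
E
```

```text
pics
side {'fx': 441.9934361367002, 'fy': 441.9934361367002, 'cx': 318.639011444959, 'cy': 242.61495511787103, 'camera_from_world': array([[ 0.9202, -0.3914, -0.0065, -0.4714],
       [-0.2793, -0.6448, -0.7115,  0.18  ],
       [ 0.2743,  0.6566, -0.7026,  0.6781],
       [ 0.    ,  0.    ,  0.    ,  1.    ]])}
top {'fx': 445.87269209559173, 'fy': 445.87269209559173, 'cx': 317.0950317611635, 'cy': 246.837025201217, 'camera_from_world': array([[-0.0288, -0.9995, -0.0149,  0.0182],
       [-0.991 ,  0.0305, -0.1302,  0.5076],
       [ 0.1306,  0.011 , -0.9914,  0.9102],
       [ 0.    ,  0.    ,  0.    ,  1.    ]])}
{'t': 0.1, 'q': array([ 1.0679,  0.4777,  0.0224,  1.5564, -0.0115,  1.1093, -0.0831]), 'joint_vel': array([ 0.0006, -0.0031,  0.0008, -0.0043, -0.0005, -0.0011, -0.0009]), 'joint_torque': array([  0.004 , -59.7762,   1.6134, -28.1957,   0.0128,   0.005 ,
         0.    ]), 'eef_pos': array([ 0.2594, -0.6226,  0.2524]), 'tool_rot': array([-0.0008,  0.9806,  0.1961, -0.0002]), 'contact_force': array([ 0.1983, -0.0625,  0.6717]), 'torque': array([ 0.0094, -0.011 ,  0.0093]), 'gripper_width': 1.002055525352707}
0.022
```

View pics/side0.png

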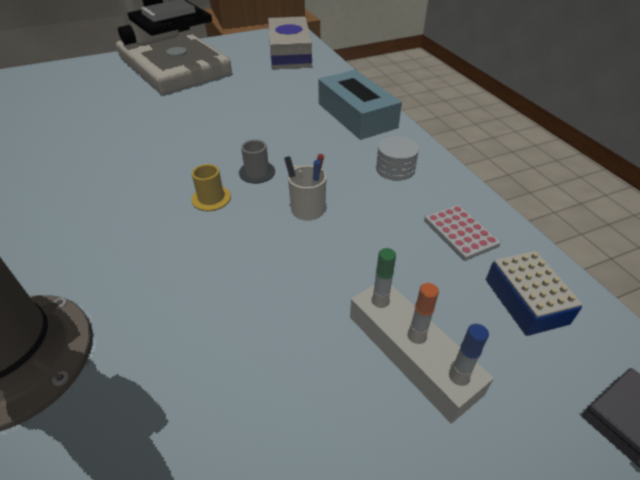

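View pics/top0.png

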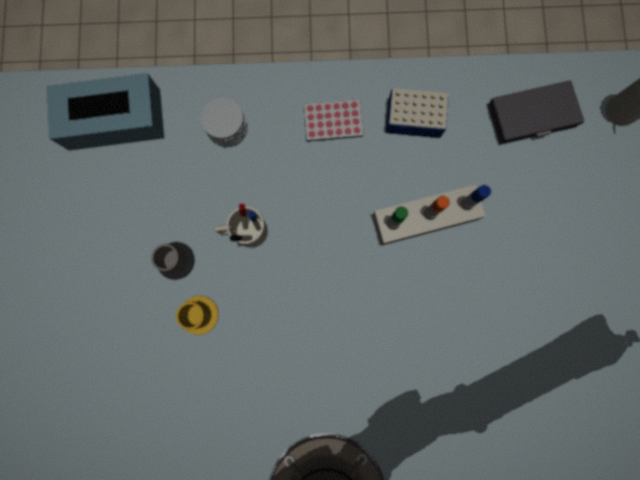

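The side view shows the caps at green (386,262), orange (427,298) and blue (473,340), so orange is in the middle well. The steel cup's rim is at (255,148), the yellow decoy at (208,175) and the pen mug at (308,190). In the top view orange is at (441,203) and the cup at (166,257). Next I'll zoom in on the cup and take measurements.

```bash
cat > h.py <<'E'
import cv2, numpy as np
from station import bot
np.set_printoptions(suppress=True,precision=4)
def cam(n):
    c=bot.calibration(n); T=np.array(c["camera_from_world"]); R,t=T[:3,:3],T[:3,3]
    return c,R,t,-R.T@t
def ray(n,uv):
    c,R,t,C=cam(n); d=R.T@np.array([(uv[0]-c["cx"])/c["fx"],(uv[1]-c["cy"])/c["fy"],1.]); return C,d
def onz(n,uv,z):
    C,d=ray(n,uv); return C+d*(z-C[2])/d[2]
def proj(n,p):
    c,R,t,C=cam(n); q=R@np.array(p)+t; return np.array([c["fx"]*q[0]/q[2]+c["cx"],c["fy"]*q[1]/q[2]+c["cy"]])
def tri(a,b):
    (C1,d1),(C2,d2)=ray("side",a),ray("top",b)
    s=np.linalg.lstsq(np.stack([d1,-d2],1),C2-C1,rcond=None)[0]
    p,q=C1+s[0]*d1,C2+s[1]*d2; return (p+q)/2,np.linalg.norm(p-q)
def hsvmask(im,h0,h1,smin=110,vmin=50):
    h=cv2.cvtColor(im,cv2.COLOR_RGB2HSV); return cv2.inRange(h,(h0,smin,vmin),(h1,255,255))
def blobs(m,amin=30):
    n,l,s,c=cv2.connectedComponentsWithStats(m); return [(c[i],s[i],l==i) for i in range(1,n) if s[i][4]>=amin]
E
python3 - <<'E'
from h import *
for n in ("side","top"):
    im=cv2.imread(f"pics/{n}0.png")[:,:,::-1].copy()
    for name,a in dict(orange=(3,14),green=(50,80),blue=(106,125)).items():
        print(n,name,[(c.round(1),s.tolist()) for c,s,_ in blobs(hsvmask(im,*a))])
a=cv2.imread("pics/side0.png")[125:215,185:335]; b=cv2.imread("pics/top0.png")[195:345,140:275]
cv2.imwrite("pics/z1.png",np.hstack([cv2.resize(a,(500,300),interpolation=cv2.INTER_NEAREST),cv2.resize(b,(270,300),interpolation=cv2.INTER_NEAREST)]))
E
```

```text
side orange [(array([227.3,  21.4]), [205, 0, 63, 36, 566]), (array([239.1,   5.2]), [234, 0, 12, 11, 40]), (array([311.4,  20.8]), [302, 9, 17, 26, 148]), (array([381. ,  47.4]), [337, 35, 86, 25, 889]), (array([426.7, 298.7]), [416, 283, 22, 32, 503])]
side green [(array([387.1, 254.1]), [380, 249, 15, 11, 126])]
side blue [(array([288.4,  28.9]), [276, 25, 25, 9, 160]), (array([290.4,  59.2]), [273, 56, 37, 8, 179]), (array([316.2, 167.6]), [315, 160, 5, 20, 48]), (array([526.1, 306.5]), [487, 263, 94, 72, 1842]), (array([476.7, 339.1]), [462, 324, 26, 34, 450])]
top orange [(array([441.4, 203.2]), [433, 196, 17, 17, 170])]
top green [(array([400.9, 212.9]), [395, 208, 12, 11, 99])]
top blue [(array([483.9, 191. ]), [478, 185, 13, 13, 119]), (array([251. , 214.1]), [248, 211, 7, 7, 36])]
```

View pics/z1.png

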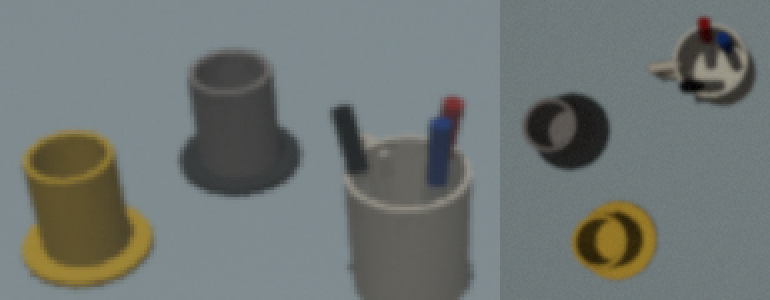

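The cup rim centre is about (254.4,146.6) in the side view and (165.5,257.5) in the top view, with the foot disc around (175,260) in the top view. I'll triangulate these along with the cap tops.

Run:
```python
from h import *
print("cup rim tri",tri((254.4,146.6),(165.5,257.5)), "foot top z=.003", onz("top",(175,260.3),.003),"rim@.072 side",onz("side",(254.4,146.6),.072),"top",onz("top",(165.5,257.5),.072))
# foot side: zoom centre (240,158)
print("foot side",onz("side",(185+240*.3,125+158*.3),.003))
r=.0125
C0={}
for name,a in dict(orange=(3,14),green=(45,85),blue=(104,128)).items():
    A=[];B=[]
    for n in ("side","top"):
        im=cv2.imread(f"pics/{n}0.png")[:,:,::-1].copy()
        near=dict(orange=((427,298),(441,203)),green=((386,262),(401,213)),blue=((475,340),(484,191)))[name][n=="top"]
        bl=min(blobs(hsvmask(im,*a,smin=80,vmin=25)),key=lambda b:np.hypot(*(b[0]-near)))
        p0=onz(n,bl[0],.14); u1=proj(n,p0+[0,0,.02])-proj(n,p0-[0,0,.02]); u1/=np.linalg.norm(u1)
        ys,xs=np.nonzero(bl[2]); s=(xs*u1[0]+ys*u1[1]); perp=np.array([-u1[1],u1[0]]); w=xs*perp[0]+ys*perp[1]
        far=(s.max()+.3)*u1+ (w.max()+w.min())/2*perp
        c,R,t,C=cam(n); d=(p0-C)[:2]; d/=np.linalg.norm(d); 
        Cc,dd=ray(n,far)
        # C(z)=Cc+dd*(z-Cz)/dz - r*d
        m=dd[:2]/dd[2]; k=Cc[:2]-m*Cc[2]-r*d
        A.append(m);B.append(k); print(name,n,bl[0],bl[1],far)
    dm=A[0]-A[1]; dk=B[1]-B[0]; z=dm@dk/(dm@dm)
    P=[B[i]+A[i]*z for i in (0,1)]; print("  ztop",z,P, "at .156",[B[i]+A[i]*.156 for i in (0,1)])
```

```text
cup rim tri (array([0.4914, 0.3107, 0.073 ]), np.float64(0.00208128391374131)) foot top z=.003 [0.4918 0.3148 0.003 ] rim@.072 side [0.4928 0.3122 0.072 ] top [0.4905 0.3113 0.072 ]
foot side [0.4915 0.3133 0.003 ]
orange side [426.5693 298.7956] [415 283  24  33 548] [430.8191 282.6416]
orange top [440.2371 203.8836] [431 195  19  19 232] [447.9045 197.2873]
  ztop 0.15641731196414368 [array([ 0.5687, -0.2339]), array([ 0.5691, -0.2341])] at .156 [array([ 0.569 , -0.2336]), array([ 0.5692, -0.2342])]
green side [386.2773 261.9853] [378 249  17  29 339] [387.5628 248.3352]
green top [399.6218 214.4103] [392 207  16  16 156] [404.7816 208.2607]
  ztop 0.15392968093959533 [array([ 0.5508, -0.1553]), array([ 0.55 , -0.155])] at .156 [array([ 0.5496, -0.157 ]), array([ 0.5495, -0.1546])]
blue side [474.4683 340.5039] [461 324  28  34 647] [481.5152 324.3303]
blue top [481.2085 193.0284] [471 185  20  18 211] [489.3464 186.9688]
  ztop 0.1558001406520648 [array([ 0.587 , -0.3114]), array([ 0.5873, -0.3116])] at .156 [array([ 0.5869, -0.3115]), array([ 0.5873, -0.3115])]
```

The measurements agree between views. The orange tube is at (0.569, −0.234) with its top at 0.156, and the cup is at (0.4915, 0.312) with its rim at about 0.073. The row of wells points at −76.7°, so I need the jaws square to it, at +13.3°. That is a spin of +1.41 rad.

>>> drive_tool --increments "0.020 0.026 0 0.117; 0.026 0.032 0 0.117; 0.026 0.032 0 0.117; 0.026 0.032 0 0.117; 0.026 0.032 0 0.117; 0.026 0.032 0 0.117; 0.026 0.032 0 0.117; 0.026 0.032 0 0.117; 0.026 0.032 0 0.117; 0.026 0.032 0 0.117; 0.026 0.032 0 0.117; 0.020 0.026 0 0.117" --grip 1 --squeeze 50

```text
t: 1.1
eef_pos: [0.5613, -0.2477, 0.2532]
tool_rot: [-0.0, 0.619, 0.785, 0.001]
contact_force: [0.0, -0.8, 1.2]
gripper_width: 1.001
```

>>> drive_tool --increments "0.005 0.008 0 0; 0 0 0 0; 0 0 0 0"

```text
t: 1.35
eef_pos: [0.5641, -0.2435, 0.2528]
tool_rot: [-0.0, 0.622, 0.783, -0.001]
contact_force: [-0.9, 0.3, -0.4]
gripper_width: 1.003
```

```bash
cat > st.py <<'E'
from h import *
from scipy.spatial.transform import Rotation as Ro
o=bot.get_obs(); q=o["tool_rot"]; R=Ro.from_quat([q[1],q[2],q[3],q[0]]).as_matrix()
ya=np.arctan2(R[1,1],R[0,1])
print(o["t"],o["eef_pos"],"yaxis deg",np.degrees(ya),"spin to 13.3/-166.7:",[(np.radians(a)-ya+np.pi)%(2*np.pi)-np.pi for a in (13.34,-166.66)],"z",R[:,2],"F",o["contact_force"],"g",o["gripper_width"],"q",o["q"])
E
python3 st.py
```

```text
1.35 [ 0.5641 -0.2435  0.2528] yaxis deg 13.014503438067921 spin to 13.3/-166.7: [np.float64(0.005680986709636571), np.float64(-3.1359116668801565)] z [-0.0013 -0.0003 -1.    ] F [-0.8853  0.2892 -0.3915] g 1.0026784779901259 q [ 0.617   0.4109 -0.4111  1.6842  0.1821  1.0855  0.378 ]
```

>>> drive_tool --increments "0.005 0.0095 -0.02 0.005; 0 0 -0.025 0; 0 0 -0.025 0; 0 0 -0.02 0; 0 0 -0.02 0; 0 0 -0.01 0; 0 0 0 0"

```text
t: 1.93
eef_pos: [0.5668, -0.2355, 0.1308]
tool_rot: [-0.002, 0.622, 0.783, -0.001]
contact_force: [0.1, -0.6, 0.2]
gripper_width: 1.001
```

```bash
python3 st.py
python3 - <<'E'
from h import *
for n,(a,b,c,d) in dict(side=(200,410,320,560),top=(110,270,340,580)).items():
    im=bot.read_camera(n)[:,:,::-1]; cv2.imwrite(f"pics/{n}1.png",cv2.resize(im[a:b,c:d],None,fx=2.5,fy=2.5))
E
```

```text
1.9333 [ 0.5668 -0.2355  0.1308] yaxis deg 13.13962555053201 spin to 13.3/-166.7: [np.float64(0.0034971938800874014), np.float64(-3.1380954597097057)] z [-0.0051  0.0004 -1.    ] F [ 0.0792 -0.6123  0.2359] g 1.0014385062929407 q [ 0.5755  0.545  -0.3809  1.7862  0.2573  0.8644  0.3047]
```

View pics/side1.png

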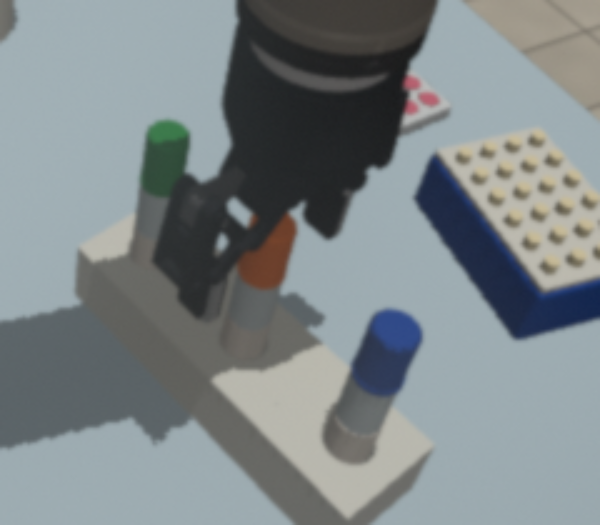

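The fingers straddle the orange cap (crop ~(265,250)), and green and blue are clear. I'll nudge the tool over and close.

>>> drive_tool --increments "0.002 0.0015 0 0.0035; 0 0 0 0; 0 0 0 0; 0 0 0 0; 0 0 0 0; 0 0 0 0; 0 0 0 0; 0 0 0 0; 0 0 0 0; 0 0 0 0" --grip 0 --squeeze 50

```text
t: 2.87
eef_pos: [0.5718, -0.2323, 0.1339]
tool_rot: [0.0, 0.619, 0.786, -0.0]
contact_force: [-2.2, 0.4, 5.2]
gripper_width: 0.274
```

```bash
python3 st.py
```

```text
2.8667 [ 0.5718 -0.2323  0.1339] yaxis deg 13.540013002520226 spin to 13.3/-166.7: [np.float64(-0.0034908854407778023), np.float64(3.1381017681490153)] z [ 0.0004 -0.0004 -1.    ] F [-2.1645  0.4367  5.2293] g 0.2744985209195432 q [ 0.5708  0.5439 -0.3846  1.78    0.258   0.8669  0.3046]
```

The opening is 0.274, about 23 mm, so it's gripped. Now I'll lift straight up.

>>> drive_tool --increments "0 0 0.006 0; 0 0 0.010 0; 0 0 0.016 0; 0 0 0.016 0; 0 0 0.02 0; 0 0 0.022 0; 0 0 0.025 0; 0 0 0.025 0; 0 0 0.025 0; 0 0 0.02 0; 0 0 0.01 0; 0 0 0 0"

```text
t: 3.87
eef_pos: [0.5728, -0.2321, 0.3314]
tool_rot: [0.002, 0.619, 0.786, 0.001]
contact_force: [0.3, -0.5, 0.2]
gripper_width: 0.277
```

```bash
python3 st.py
python3 - <<'E'
from h import *
for n in ("side","top"):
    im=bot.read_camera(n)[:,:,::-1]; cv2.imwrite(f"pics/{n}2.png",im)
E
```

```text
3.8667 [ 0.5728 -0.2321  0.3314] yaxis deg 13.555356033635094 spin to 13.3/-166.7: [np.float64(-0.0037586718509681205), np.float64(3.137833981738826)] z [ 0.0048 -0.0016 -1.    ] F [ 0.3325 -0.4801  0.2487] g 0.2771510575729612 q [ 0.6079  0.3534 -0.4267  1.5836  0.153   1.2327  0.3909]
```

View pics/side2.png

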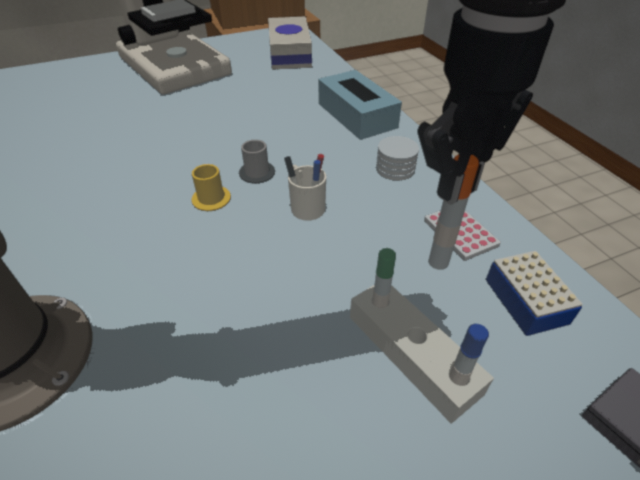

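The tube is out and vertical in the jaws, with its bottom at about (440,265) in the side view. Green and blue are still in their wells. Now I'll carry it over the mug to the cup.

>>> drive_tool --increments "-0.005 0.015 0 0; -0.005 0.03 0 0; -0.005 0.036 0 0; -0.005 0.036 0 0; -0.005 0.036 0 0; -0.005 0.036 0 0; -0.005 0.036 0 0; -0.005 0.036 0 0; -0.005 0.036 0 0; -0.005 0.036 0 0; -0.005 0.036 0 0; -0.005 0.036 0 0"

```text
t: 4.97
eef_pos: [0.5094, 0.1748, 0.3268]
tool_rot: [-0.001, 0.618, 0.786, -0.001]
contact_force: [-0.4, -0.5, -1.0]
gripper_width: 0.279
```

>>> drive_tool --increments "-0.0035 0.036 0 0; -0.0035 0.036 0 0; -0.0035 0.03 0 0; -0.0035 0.02 0 0; -0.0035 0.012 0 0; -0.0035 0.005 0 0; 0 0 0 0; 0 0 0 0; 0 0 0 0"

```text
t: 5.72
eef_pos: [0.4913, 0.31, 0.328]
tool_rot: [0.0, 0.62, 0.785, -0.0]
contact_force: [0.2, 0.2, -0.4]
gripper_width: 0.277
```

```bash
python3 st.py
python3 - <<'E'
from h import *
for n in ("side","top"):
    im=bot.read_camera(n)[:,:,::-1]; cv2.imwrite(f"pics/{n}3.png",im)
a=cv2.imread("pics/side3.png")[20:220,130:390]; b=cv2.imread("pics/top3.png")[180:340,60:290]
cv2.imwrite("pics/z3s.png",cv2.resize(a,None,fx=3,fy=3)); cv2.imwrite("pics/z3t.png",cv2.resize(b,None,fx=3,fy=3))
E
```

```text
5.7167 [0.4913 0.31   0.328 ] yaxis deg 13.40452382859746 spin to 13.3/-166.7: [np.float64(-0.0011261532550181919), np.float64(3.1404665003347745)] z [ 0.0001 -0.0013 -1.    ] F [ 0.1961  0.2131 -0.4432] g 0.2773117612833434 q [-0.1251  0.3377 -0.6952  1.658   0.2282  1.2295 -0.6357]
```

View pics/z3s.png

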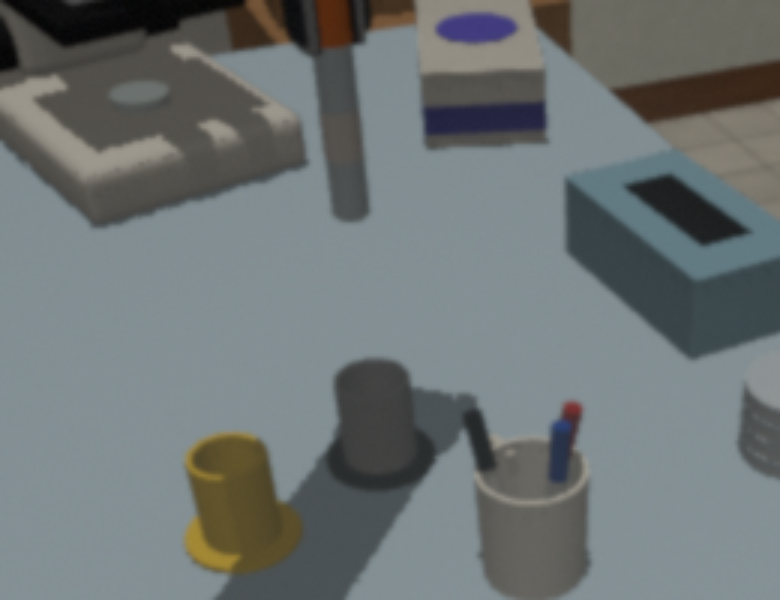

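View pics/z3t.png

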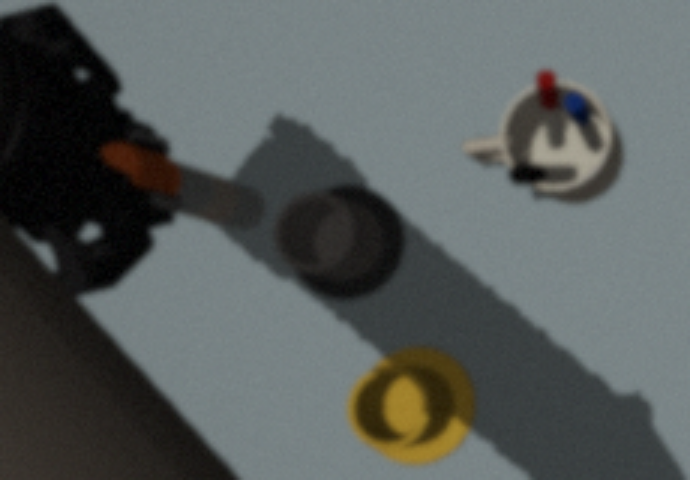

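The tube hangs vertical above the cup. Its bottom disc is at zoom (350,207) in the side view and about (244,207) in the top view. I'll triangulate that against the cup.

Run:
```python
from h import *
s=(130+350/3,20+207/3); t=(60+245/3,180+207/3)
p,e=tri(s,t); print(p,e, onz("side",s,.2),onz("top",t,.2))
# cup rim centre now
s=(130+373/3,20+376/3); t=(60+316/3,180+232/3); print(tri(s,t),onz("side",s,.072),onz("top",t,.072))
# predicted projections of tube bottom if at TCP, and cup points in zoomed crops
for q in [(.4913,.310,.2),(.4915,.312,.072),(.4915,.312,.004)]:
    print(q,(proj("side",q)-[130,20])*3,(proj("top",q)-[60,180])*3)
```

```text
[0.4903 0.3048 0.2077] 0.00046012189204863415 [0.4938 0.3208 0.2   ] [0.4916 0.3079 0.2   ]
(array([0.4913, 0.3097, 0.0768]), np.float64(0.002144906677915026)) [0.4941 0.3171 0.072 ] [0.4908 0.3116 0.072 ]
(0.4913, 0.31, 0.2) [350.9752 214.4785] [241.3644 207.5949]
(0.4915, 0.312, 0.072) [371.5966 380.3049] [315.4397 231.0003]
(0.4915, 0.312, 0.004) [381.3269 457.0551] [348.3891 241.0538]
```

>>> drive_tool --increments "0 0.002 -0.01 0; 0 0 -0.02 0; 0 0 -0.02 0; 0 0 -0.02 0; 0 0 -0.02 0; 0 0 -0.015 0; 0 0 -0.007 0; 0 0 0 0; 0 0 0 0"

```text
t: 6.57
eef_pos: [0.4908, 0.3138, 0.2164]
tool_rot: [-0.0, 0.619, 0.785, -0.0]
contact_force: [0.8, 1.3, 0.5]
gripper_width: 0.278
```

```bash
python3 st.py
python3 - <<'E'
from h import *
for n in ("side","top"):
    im=bot.read_camera(n)[:,:,::-1]; cv2.imwrite(f"pics/{n}4.png",im)
a=cv2.imread("pics/side4.png")[60:210,190:320]; b=cv2.imread("pics/top4.png")[200:320,90:230]
cv2.imwrite("pics/z4.png",np.hstack([cv2.resize(a,(390,450)),cv2.resize(b,(410,450))[:, :]]))
E
```

```text
6.5667 [0.4908 0.3138 0.2164] yaxis deg 13.533782662447726 spin to 13.3/-166.7: [np.float64(-0.003382145492993427), np.float64(3.1382105080967992)] z [-0.0002  0.0001 -1.    ] F [0.8371 1.303  0.5285] g 0.27759662931411644 q [-0.1645  0.4438 -0.6642  1.7848  0.3153  1.0215 -0.7125]
```

View pics/z4.png

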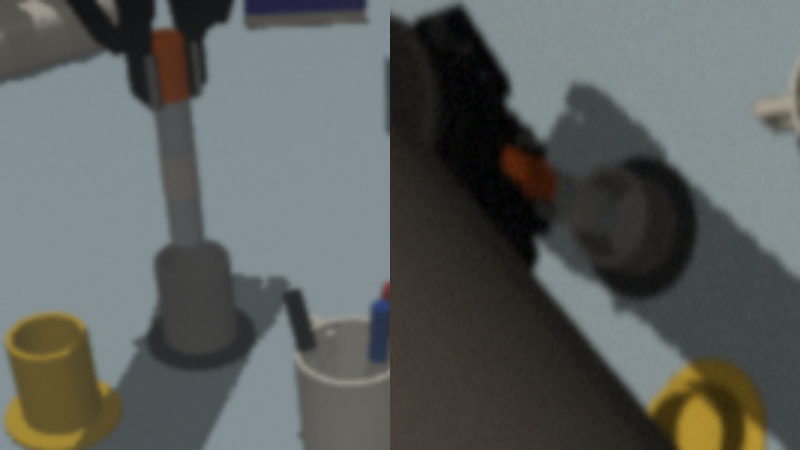

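The tube is just above the rim, roughly concentric and about 2–3 mm left of it in the side view. I'll correct by +2 mm in x and −1 mm in y, then lower it gently.

>>> drive_tool --increments "0.002 -0.001 0 0; 0 0 -0.008 0; 0 0 -0.012 0; 0 0 -0.015 0; 0 0 -0.015 0; 0 0 -0.012 0; 0 0 -0.008 0; 0 0 -0.004 0; 0 0 0 0; 0 0 0 0"

```text
t: 7.5
eef_pos: [0.4927, 0.3132, 0.1425]
tool_rot: [-0.0, 0.619, 0.786, 0.0]
contact_force: [-0.2, 0.8, -0.6]
gripper_width: 0.281
```

```bash
python3 st.py
```

```text
7.5 [0.4927 0.3132 0.1425] yaxis deg 13.556890580658347 spin to 13.3/-166.7: [np.float64(-0.0037854547490505652), np.float64(3.1378071988407434)] z [ 0.0002  0.0003 -1.    ] F [-0.1743  0.7843 -0.5927] g 0.2814850364591489 q [-0.1996  0.5322 -0.6227  1.8432  0.3905  0.8904 -0.7703]
```

>>> drive_tool --increments "0 0 -0.002 0; 0 0 -0.002 0; 0 0 -0.0015 0; 0 0 -0.001 0; 0 0 0 0; 0 0 0 0"

```text
t: 8.0
eef_pos: [0.4926, 0.3129, 0.1358]
tool_rot: [0.0, 0.619, 0.786, 0.0]
contact_force: [-0.4, -1.1, -1.3]
gripper_width: 0.282
```

>>> drive_tool --increments "0 0 -0.001 0; 0 0 0 0; 0 0 0 0"

```text
t: 8.25
eef_pos: [0.4928, 0.313, 0.1349]
tool_rot: [0.0, 0.619, 0.786, 0.0]
contact_force: [0.3, 0.4, -0.3]
gripper_width: 0.276
```

>>> drive_tool --increments "0 0 -0.001 0; 0 0 0 0; 0 0 0 0"

```text
t: 8.5
eef_pos: [0.4929, 0.3134, 0.1349]
tool_rot: [0.0, 0.619, 0.786, 0.0]
contact_force: [-1.9, -1.2, 7.9]
gripper_width: 0.282
```

>>> drive_tool --increments "0 0 -0.001 0; 0 0 0 0; 0 0 0 0"

```text
t: 8.75
eef_pos: [0.493, 0.3137, 0.1348]
tool_rot: [0.0, 0.619, 0.786, 0.001]
contact_force: [-3.0, -1.7, 15.0]
gripper_width: 0.276
```

The floor contact reads 15 N upward at TCP z 0.135, which is the predicted height. I'll ease up 1.5 mm and release.

>>> drive_tool --increments "0 0 0.0015 0; 0 0 0 0"

```text
t: 8.92
eef_pos: [0.4928, 0.3131, 0.1348]
tool_rot: [0.0, 0.619, 0.786, 0.0]
contact_force: [-1.4, 0.4, 7.4]
gripper_width: 0.276
```

>>> drive_tool --increments "0 0 0 0; 0 0 0 0; 0 0 0 0; 0 0 0 0; 0 0 0 0; 0 0 0 0; 0 0 0 0; 0 0 0 0" --grip 1

```text
t: 9.58
eef_pos: [0.4926, 0.3129, 0.1343]
tool_rot: [-0.0, 0.619, 0.786, -0.0]
contact_force: [0.1, 0.1, 1.0]
gripper_width: 1.001
```

```bash
python3 st.py
python3 - <<'E'
from h import *
im=bot.read_camera("side")[:,:,::-1]; cv2.imwrite("pics/z5.png",cv2.resize(im[60:220,170:340],None,fx=3.5,fy=3.5))
E
```

```text
9.5833 [0.4926 0.3129 0.1343] yaxis deg 13.550785821266475 spin to 13.3/-166.7: [np.float64(-0.0036789065976203794), np.float64(3.137913746992173)] z [-0.0001 -0.     -1.    ] F [0.1271 0.1063 0.9566] g 1.0006420680824986 q [-0.2041  0.5424 -0.6171  1.8491  0.3992  0.8762 -0.7774]
```

View pics/z5.png

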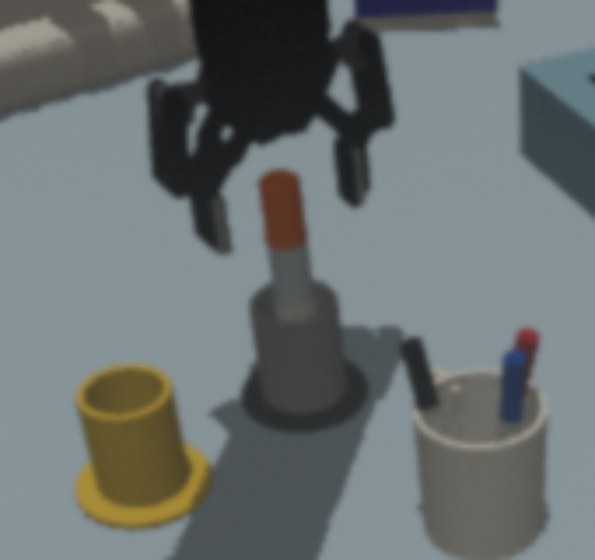

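The tube stands upright in the cup and the jaws are clear on both sides. I'll retreat straight up, then back away.

>>> drive_tool --increments "0 0 0.01 0; 0 0 0.02 0; 0 0 0.03 0; 0 0 0.03 0; 0 0 0.03 0; 0 0 0.03 0; 0 0 0.02 0; 0 -0.03 0 0; 0 -0.04 0 0; 0 -0.04 0 0; 0 -0.04 0 0; 0 -0.03 0 0"

```text
t: 10.63
eef_pos: [0.4923, 0.1296, 0.305]
tool_rot: [0.001, 0.62, 0.785, -0.0]
contact_force: [0.9, 0.9, 0.1]
gripper_width: 1.002
```

>>> drive_tool --increments "0 -0.03 0 0; 0 -0.02 0 0; 0 0 0 0; 0 0 0 0; 0 0 0 0"

```text
t: 11.05
eef_pos: [0.4926, 0.084, 0.3049]
tool_rot: [0.0, 0.618, 0.786, 0.001]
contact_force: [-1.1, -0.9, 0.6]
gripper_width: 0.998
```

```bash
python3 st.py
python3 - <<'E'
from h import *
for n in ("side","top"):
    im=bot.read_camera(n)[:,:,::-1]; cv2.imwrite(f"pics/{n}6.png",im)
    o=np.ascontiguousarray(im[:,:,::-1])
    for name,a in dict(orange=(3,14),green=(45,85),blue=(104,128)).items():
        print(n,name,[(c.round(1),s.tolist()) for c,s,_ in blobs(hsvmask(o,*a,smin=80,vmin=25),60) if 100<c[1]])
E
```

```text
11.05 [0.4926 0.084  0.3049] yaxis deg 13.610796956443355 spin to 13.3/-166.7: [np.float64(-0.004726298494316161), np.float64(3.136866355095477)] z [ 0.0008  0.0007 -1.    ] F [-1.0515 -0.8677  0.5531] g 0.9977789703636005 q [ 0.262   0.1903 -0.6262  1.8693  0.1231  1.1194 -0.1718]
side orange [(array([507.1, 101.7]), [335, 35, 305, 155, 4808]), (array([250.7, 119.2]), [245, 108, 13, 23, 230])]
side green [(array([386.4, 261.5]), [378, 248, 17, 30, 322])]
side blue [(array([316.1, 169.8]), [314, 161, 6, 19, 91]), (array([526.1, 306.4]), [487, 263, 95, 72, 1937]), (array([474.5, 340.6]), [461, 324, 28, 34, 645])]
top orange [(array([154. , 253.4]), [144, 246, 21, 17, 255])]
top green [(array([399.4, 214.6]), [392, 207, 16, 16, 163])]
top blue [(array([411.4, 128.7]), [386, 98, 59, 39, 498]), (array([480.9, 193.1]), [471, 185, 20, 17, 219])]
```

View pics/side6.png

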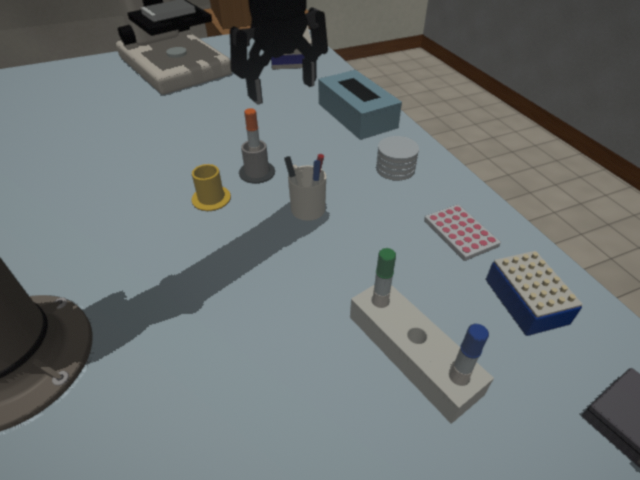

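View pics/top6.png

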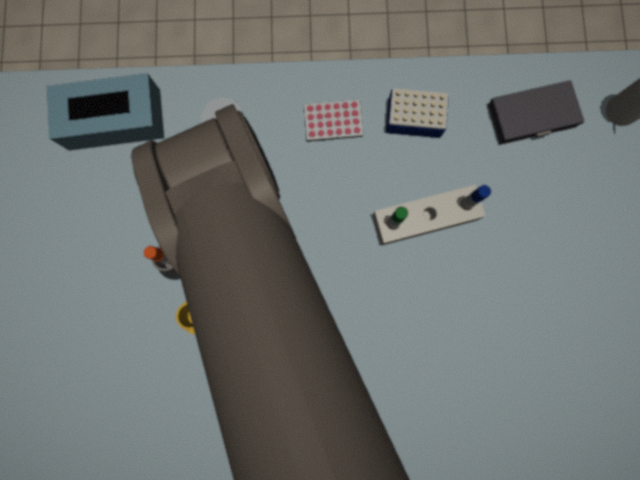

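The orange tube stands in the steel cup: side cap at (251,119), top cap at (154,253). Green and blue are at their original pixels. One last numeric check, then I'll hand in.

Run:
```python
from h import *
p,e=tri((250.7,119.2),(154.0,253.4)); print("cap centroid",p,e,"vs cup .4915,.312, cap mid z ~.137; upright would project at",proj("side",(.4915,.312,.137)),proj("top",(.4915,.312,.137)))
bot.hand_in()
```

```text
cap centroid [0.4911 0.3089 0.1401] 0.0006080898986476215 vs cup .4915,.312, cap mid z ~.137; upright would project at [250.4508 119.8334] [153.0039 253.2952]
the job is handed in; nothing more can be done
```

The orange-capped tube now stands upright, cap up, on the floor of the steel cup, and I've handed the job in. It took about 11 s of the 40 s allowed.

I lifted the tube straight out of the middle well and carried it over the mug. I lowered it until the wrist force reached 15 N upward, at tool height 0.135 m as predicted, then let go and backed away.

**Last checks:**
- **Orange tube:** the cap centre triangulates to (0.491, 0.309, 0.140). That is about 3 mm from the cup's axis, and the height fits the tube's bottom being on the floor.
- **Blue and green tubes:** their caps are within 1 px of where they were at the start, in both views.
- **Robot:** the arm is clear of everything.

No check failed. The two cameras disagreed by about 2 mm on the cup's rim, which is within the calibration's accuracy.

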